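# Seat the proud sample tube in the centrifuge rotor

### The arm

A 6-joint arm with a two-finger parallel gripper is mounted at the origin on the work surface. World frame = base frame: x ahead of the robot, y to its left, z up, the work surface at z = 0. Lengths are in m, angles in rad, forces in N, time in s.
With the tool pointing down it reaches from about 0.375 to 0.975 m from the base axis. Payload 3.8 kg.
Tool frame: the origin (TCP) lies midway between the tips of the shut fingers; the grasp point (between the pads) lies 19 mm behind it; z points along the fingers, y is the direction in which the jaws open and shut (so a half turn about z gives the same grasp; the last joint's range is limited). The gripper opens to 85 mm and grips with 20 to 120 N. Pads are 22 mm wide; open, the fingers measure 114 mm over their backs; the gripper's body (76 mm by 85 mm) begins 54 mm behind the grasp point. The pads swing forward as they close: fully open they stand 13 mm farther back than shut.
Start: joints at [1.264, 0.264, 1.604, -0, 1.274, -0.037], TCP at [0.18, 0.651, 0.231] pointing down, gripper open.
Joint ranges: [-2.63, 2.63], [-0.94, 2.18], [0.31, 2.57], [-1.31, 4.45], [0, 2.66], [-2.55, 2.55]. Speed limits (rad/s): [2.57, 2.57, 3.14, 3.14, 3.14, 3.14].

### API

Orientations are given as a rotation vector (axis times angle).
In Python, from workcell import bot gives the robot as it stands.
- The arm moves only by the shell command python3 -m inch 'ROWS' [FORCE]. ROWS is JSON, a list of rows, each an object of numbers: "dx", "dy", "dz": the shift along the tool's x, y, z in m; "ax", "ay", "az": the turn, a rotation vector about the tool's x, y, z in degrees; "fingers": the opening, from -1 (shut) to 1 (fully open). A call has 1 to 20 rows; each row is the pose to reach, as a shift and turn from the pose measured when the call began, along the tool's axes at that moment; what a row does not reach only later rows make up. A row lasts 1/8 s, in which the tool goes at most 62.5 mm and 10.7 degrees, less where a joint would pass 70% of its speed; a pose out of reach is approached as far as the arm can. A call with a gripper value outside its range is refused whole. The fingers move at their own pace and stop on an object; FORCE is the grip in N (left out, the last holds). Time passes only in rows, so rows that repeat a pose let the fingers close. It gives the time, the measured TCP pose, the force and the opening at its end, in the units of the state.
- bot.read_state(): the state, without advancing time (a new reading comes with each control period).
- bot.read_camera(name): name is "scene" or "top"; returns (picture, depth): 480x640x3 uint8, blue, green, red; 480x640 float32, m along the optical axis (not along the pixel's ray), 0 where there is no reading.
- bot.get_calibration(name): a dict with "intrinsics" (3x3 intrinsics, pixels), "distortion" ([k1, k2, p1, p2, k3] as OpenCV has them; the pictures are not rectified), "view" (4x4, takes a point from world to camera coordinates). Camera axes: x right, y down, z forward; pixel columns grow to the right and rows downward; lengths in m; the calibration is good to about 2 mm. A picture is of the moment at which its call begins. get_calibration takes no time and is no camera call.
- bot.finish_job(): hands the job in, once; it reports no verdict.
Trained networks look in the newest picture that a camera, given by its name, has taken for a name from the list of things; names that differ only in an ending like _2 or _b are one class to them, and where a whole thing is asked for, a point or a joint stands for the part that bears it (a point fixed in the world has none). Each returns a list of dicts, best first, with "p" (0 to 1); they miss things now and then, are a little off and sometimes report something else, mostly with a low value. They report only what shows in the picture. A call takes as long as a camera call.
- bot.masks_of(camera, thing): "region" (480x640 bool, what is visible of it) and "box" ([left, top, right, bottom] in pixels, round what is visible of it).
The state is a dict: "time": time; "q": joint angles; "joint_vel": joint speeds; "joint_torque": joint torques, N m; "tool_pos": TCP position; "tcp_rot": TCP orientation; "wrist_force": force on the tool from outside, world axes, zero at the start; "torque": the same for the moment, N m; "width": opening from 0.0 (shut) to 1.0 (fully open).
Only numpy, scipy, OpenCV 4.12 (cv2) and the standard library are available. Lean on these libraries where they do the work, as an engineer would, in place of code of your own. Each camera call takes 0.05 s, during which the arm holds its last target. There are 200 camera calls.

### The job

Five capped sample tubes stand in the rotor of the open centrifuge, and one of them is not fully home: its cap stands clearly higher than the other four. Press that one cap gently straight down with the fingertips until the tube is fully home, its cap level with the others, then withdraw. Do not lift any tube, and leave the other tubes and the things on the bench alone.

Things in the scene. Friction and masses are not known exactly. Their poses are not given: they have to be found in the camera images.
- centrifuge: The round white open centrifuge on the bench, its lid off. Origin: on the bench under the centre of its bowl, z up. The bowl's black rim is 294 mm across inside and 350 mm outside, its top 180 mm above the bench; a control panel sticks out 210 mm from the centre on the robot's side.
- rotor: The rotor in the bowl: a steel disc, 156 mm across, that does not turn, with eight blue sleeves (32 mm across, rims 12 mm above the disc) evenly spaced at 85 mm from its axis, round a domed nut 24 mm high. Origin: on its axis at the disc's upper face, 150 mm above the bench, z up. A fully seated cap's top is 34 mm above this origin.
- tube_proud: The tube to be seated: glass, yellow cap 18 mm across and 18 mm high. Origin: centre of the cap's flat top, z up. It starts 20 to 28 mm above fully home and slides only straight up and down in its sleeve: about 4 N moves it, it stays where it is left, and at the bottom a rubber cushion stops it, giving 1 mm per 4 N and springing back. More than 35 N would harm it.
- tube_b: A like tube with the same yellow cap, already fully home; not to be touched. Origin: centre of the cap's top. The nearest places are 65 mm apart, centre to centre.
- tube_c: A like tube, already fully home; not to be touched. Origin: centre of the cap's top.
- tube_d: A like tube, already fully home; not to be touched. Origin: centre of the cap's top.
- tube_e: A like tube, already fully home; not to be touched. Origin: centre of the cap's top.
- jar: A loose closed jar, 60 mm across and 75 mm high, on the bench to the left of the centrifuge; leave it alone. Origin: centre of its underside.
- beaker: A loose clear beaker, 64 mm across and 80 mm high, on the bench to the right of the centrifuge; leave it alone. Origin: centre of its underside.
- tip_box: A loose closed grey box, 120 x 80 x 55 mm, on the bench to the right of the centrifuge, nearer the robot; leave it alone. Origin: centre of its underside.

How it is judged:
On the way, in this order (a step that is already met when the one before it is completed fails the run):
1. the fingertips touch the proud tube (contact force between the fingers and tube_proud above 0.5 N), for 0.02 s.
2. the tube is pressed fully home in its sleeve (z of tube_proud in the frame of rotor below 0.037 m), for 0.2 s.
At the end, for the whole second after the job is handed in: The proud tube's cap top is less than 37 mm above the rotor's disc (within 3 mm of fully home) and at rest; the other four tubes are within 3 mm and the jar, beaker and tip box within 10 mm of where they began (z of tube_proud in the frame of rotor below 0.037 m and linear speed of tube_proud below 0.01 m/s and distance of each of tube_b, tube_c, tube_d, tube_e from where it was at the start of the episode below 0.003 m and distance of each of jar, beaker, tip_box from where it was at the start of the episode below 0.01 m); the robot touches nothing.
It fails at once if the proud tube is pressed harder than 35 N (contact force between anything else and tube_proud above 35 N).
It fails at once if the proud tube is pulled up out of its sleeve (more than 32 mm above its seat) (z of tube_proud in the frame of rotor above 0.066 m).
It fails at once if another tube is touched (over 2 N) or shifted (over 3 mm) (contact force between anything else and tube_b above 2 N or contact force between anything else and tube_c above 2 N or contact force between anything else and tube_d above 2 N or contact force between anything else and tube_e above 2 N or distance of any of tube_b, tube_c, tube_d, tube_e from where it was at the start of the episode above 0.003 m).
It fails at once if the jar, the beaker or the tip box is knocked (moved over 15 mm) (distance of any of jar, beaker, tip_box from where it was at the start of the episode above 0.015 m).
It also fails if it takes over 32 s, if anything falls off the work surface, if the arm or the gripper's body presses on something with over 40 N, if the wrist force passes 120 N, or if a joint passes its speed limit or range.

## Working session

There is one attempt and no reset: what is moved stays moved. The work goes in short steps, Python scripts to look and compute and a shell command to move; the robot and the scene stay as the last step left them, time stands still between calls to the robot, and variables do not carry over. Pictures are saved under pics/ and viewed, about 8 in all and at most 12, crops included, and the job is handed in when it is done.

```bash
mkdir -p pics; cat > h.py <<'E'
import numpy as np,cv2
from workcell import bot
def world(cam,depth,region):
    c=bot.get_calibration(cam);K=np.array(c["intrinsics"],float);D=np.array(c["distortion"],float);V=np.array(c["view"],float)
    v,u=np.nonzero(region&(depth>0));z=depth[v,u]
    n=cv2.undistortPoints(np.stack([u,v],1).astype(np.float64)[:,None],K,D)[:,0]
    P=np.c_[n*z[:,None],z]
    return (P-V[:3,3])@V[:3,:3],u,v
E
python3 - <<'E'
from h import *
for cam in("top","scene"):
    im,d=bot.read_camera(cam); cv2.imwrite(f"pics/{cam}0.png",im); np.save(f"{cam}d.npy",d)
    for t in("tube_proud","rotor"):
        for m in bot.masks_of(cam,t):
            P,u,v=world(cam,d,m["region"])
            if len(P)<5: continue
            zt=np.percentile(P[:,2],95); T=P[P[:,2]>zt-.006]
            print(cam,t,round(m["p"],2),m["box"],len(P),"ztop",zt.round(4),"ctr",T.mean(0).round(4),"mid",((T.min(0)+T.max(0))/2).round(4))
s=bot.read_state();print(s["tool_pos"],s["tcp_rot"],s["wrist_force"],s["time"])
E
```

```text
top rotor 0.71 [287.0, 183.4, 373.9, 272.4] 4492 ztop 0.1637 ctr [ 0.5616 -0.0372  0.1629] mid [ 0.564  -0.0365  0.1851]
scene tube_proud 0.45 [276.0, 239.3, 285.8, 261.9] 143 ztop 0.2135 ctr [ 0.5123 -0.0977  0.2112] mid [ 0.5127 -0.0977  0.212 ]
scene rotor 0.87 [270.7, 232.4, 369.8, 330.0] 5896 ztop 0.1641 ctr [ 0.5782 -0.037   0.1635] mid [ 0.5747 -0.0364  0.1728]
[0.17981123 0.65034732 0.23077835] [-4.22447025e-01 -3.11291363e+00  1.29859232e-03] [ 0.29485551 -0.01714452 -0.53345419] 0.3
```

```bash
python3 - <<'E'
import cv2,numpy as np
a=cv2.imread("pics/top0.png");b=cv2.imread("pics/scene0.png")
f=lambda i,x,y,w:cv2.resize(i[y:y+w,x:x+w],(400,400),interpolation=cv2.INTER_CUBIC)
cv2.imwrite("pics/c1.png",np.hstack([f(a,260,160,140),f(b,250,200,150)]))
cv2.imwrite("pics/w1.png",np.hstack([cv2.resize(a,(400,300)),cv2.resize(b,(400,300))]))
E
python3 - <<'E'
import sys;sys.path.insert(0,'.')
from h import *
for cam in("top","scene"):
    im=cv2.imread(f"pics/{cam}0.png");d=np.load(f"{cam}d.npy")
    h=cv2.cvtColor(im,cv2.COLOR_BGR2HSV); r=((h[...,0]>18)&(h[...,0]<36)&(h[...,1]>110)&(h[...,2]>80)).astype(np.uint8)
    n,L,st,_=cv2.connectedComponentsWithStats(r)
    for i in range(1,n):
        if st[i,4]<8: continue
        P,u,v=world(cam,d,L==i)
        if len(P)<5: continue
        zt=np.percentile(P[:,2],95);T=P[P[:,2]>zt-.005]
        print(cam,st[i],zt.round(4),T.mean(0).round(4),((T.min(0)+T.max(0))/2).round(4),len(T))
    P,u,v=world(cam,d,np.ones(d.shape,bool))
    for lo,hi in((.174,.184),):
        k=(abs(P[:,2]-.18)<.006)&(np.hypot(P[:,0]-.57,P[:,1]+.037)<.19)&(np.hypot(P[:,0]-.57,P[:,1]+.037)>.14);Q=P[k]
        A=np.c_[2*Q[:,:2],np.ones(len(Q))];print("rim",np.linalg.lstsq(A,(Q[:,:2]**2).sum(1),rcond=None)[0][:2],(Q.min(0)+Q.max(0))/2,len(Q))
E
```

```text
top [569 176   6   7  31] 0.0942 [ 0.6915 -0.6632  0.0921] [ 0.6906 -0.6629  0.0921] 15
top [557 180   7   7  33] 0.0943 [ 0.6796 -0.6305  0.092 ] [ 0.6802 -0.6306  0.093 ] 19
top [324 184   7   8  42] 0.1877 [ 0.6511 -0.0346  0.1855] [ 0.6509 -0.0343  0.1869] 26
top [546 184   6   6  30] 0.0956 [ 0.6718 -0.5987  0.0932] [ 0.6711 -0.5986  0.0937] 9
top [586 184   6   7  31] 0.0956 [ 0.6667 -0.7051  0.0929] [ 0.6667 -0.7059  0.0935] 12
top [573 188   8   7  33] 0.0936 [ 0.6578 -0.6728  0.0917] [ 0.6577 -0.6729  0.0921] 19
top [350 193   7   8  41] 0.1865 [ 0.628  -0.0944  0.184 ] [ 0.6282 -0.0935  0.1845] 35
top [523 193   5   5  22] 0.0962 [ 0.6481 -0.5323  0.0947] [ 0.6476 -0.531   0.0945] 7
top [552 196   6   6  27] 0.0942 [ 0.6363 -0.6081  0.092 ] [ 0.6365 -0.6082  0.0925] 15
top [541 201   4   5  18] 0.095 [ 0.626  -0.5755  0.0932] [ 0.6264 -0.5751  0.0931] 10
top [528 205   6   6  26] 0.0944 [ 0.616  -0.5419  0.0919] [ 0.6154 -0.5412  0.0926] 10
top [289 221   7   8  43] 0.1868 [0.5659 0.0497 0.1845] [0.5661 0.0492 0.1855] 34
top [354 241   8   8  50] 0.2126 [ 0.5086 -0.0969  0.
[... 2074 characters left out ...]
scene [ 93 422  10  10  80] 0.0934 [ 0.6525 -0.5336  0.0912] [ 0.6523 -0.5333  0.0919] 64
scene [ 49 434  11  11  81] 0.0943 [ 0.6408 -0.6085  0.0915] [ 0.6403 -0.6082  0.0924] 54
scene [ 58 448  11  12  89] 0.0934 [ 0.6728 -0.5985  0.0911] [ 0.673  -0.5988  0.0917] 70
scene [ 12 462  11  12  91] 0.0938 [ 0.661  -0.6734  0.0913] [ 0.6609 -0.6733  0.0916] 77
scene [ 40 463  12  10  87] 0.093 [ 0.6831 -0.6316  0.0908] [ 0.6832 -0.6311  0.0927] 75
scene [  0 477   4   3   9] 0.0938 [ 0.6676 -0.7003  0.0915] [ 0.6673 -0.7003  0.0915] 5
scene [ 23 477   9   3  21] 0.0931 [ 0.6876 -0.6618  0.0903] [ 0.6877 -0.6616  0.0907] 19
rim [ 0.57095275 -0.03668138] [ 0.56877574 -0.03545261  0.18000268] 6221
```

View pics/c1.png

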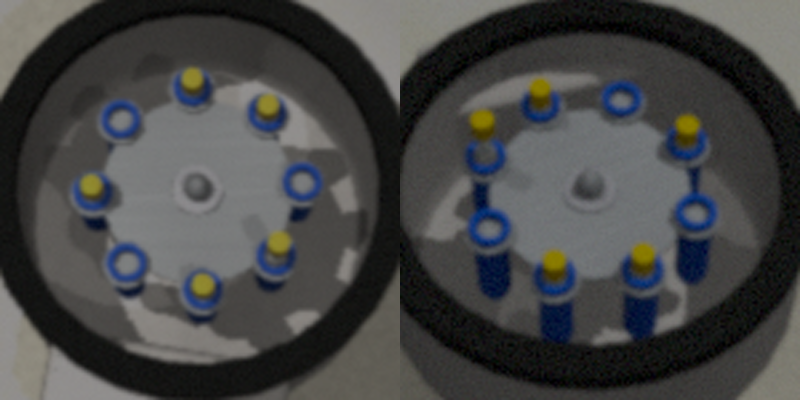

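View pics/w1.png

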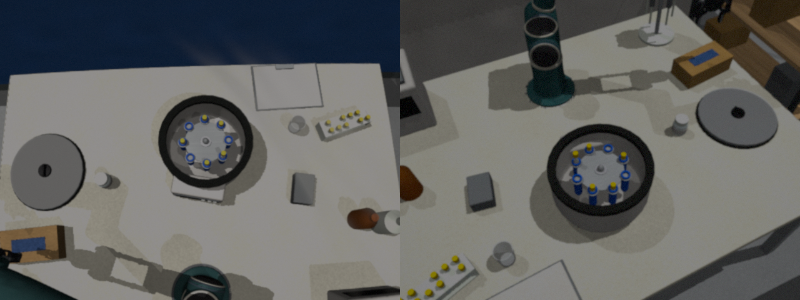

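The proud cap is at top-picture pixel (358, 245) and scene pixel (281, 245). That is about (0.510, -0.097), with its top near z 0.21, some 25 mm above the other caps. The two places beside it are a full tube and an empty sleeve, each 65 mm away. I'll raise the arm, shut the fingers and go above it.

```bash
python3 -m inch '[{"dz":-0.06,"fingers":-1},{"dz":-0.07,"fingers":-1},{"dx":-0.517,"dy":-0.632,"dz":-0.07,"fingers":-1},{"dx":-0.517,"dy":-0.632,"dz":-0.07,"fingers":-1},{"dx":-0.517,"dy":-0.632,"dz":-0.07,"fingers":-1},{"dx":-0.517,"dy":-0.632,"dz":-0.07,"fingers":-1},{"dx":-0.517,"dy":-0.632,"dz":-0.07,"fingers":-1},{"dx":-0.517,"dy":-0.632,"dz":-0.07,"fingers":-1},{"dx":-0.517,"dy":-0.632,"dz":-0.07,"fingers":-1},{"dx":-0.517,"dy":-0.632,"dz":-0.07,"fingers":-1},{"dx":-0.517,"dy":-0.632,"dz":-0.07,"fingers":-1},{"dx":-0.517,"dy":-0.632,"dz":-0.07,"fingers":-1},{"dx":-0.517,"dy":-0.632,"dz":-0.07,"fingers":-1},{"dx":-0.517,"dy":-0.632,"dz":-0.07,"fingers":-1},{"dx":-0.517,"dy":-0.632,"dz":-0.07,"fingers":-1},{"dx":-0.517,"dy":-0.632,"dz":-0.07,"fingers":-1},{"dx":-0.517,"dy":-0.632,"dz":-0.07,"fingers":-1},{"dx":-0.517,"dy":-0.632,"dz":-0.07,"fingers":-1},{"dx":-0.517,"dy":-0.632,"dz":-0.07,"fingers":-1},{"dx":-0.517,"dy":-0.632,"dz":-0.07,"fingers":-1}]' 40
```

```text
invalid input at $[0]: expected keys dx, dy, dz, ax, ay, az, fingers
```

```bash
python3 -m inch '[{"dx":0,"dy":0,"dz":-0.06,"ax":0,"ay":0,"az":0,"fingers":-1},{"dx":0,"dy":0,"dz":-0.07,"ax":0,"ay":0,"az":0,"fingers":-1},{"dx":-0.517,"dy":-0.632,"dz":-0.07,"ax":0,"ay":0,"az":0,"fingers":-1},{"dx":-0.517,"dy":-0.632,"dz":-0.07,"ax":0,"ay":0,"az":0,"fingers":-1},{"dx":-0.517,"dy":-0.632,"dz":-0.07,"ax":0,"ay":0,"az":0,"fingers":-1},{"dx":-0.517,"dy":-0.632,"dz":-0.07,"ax":0,"ay":0,"az":0,"fingers":-1},{"dx":-0.517,"dy":-0.632,"dz":-0.07,"ax":0,"ay":0,"az":0,"fingers":-1},{"dx":-0.517,"dy":-0.632,"dz":-0.07,"ax":0,"ay":0,"az":0,"fingers":-1},{"dx":-0.517,"dy":-0.632,"dz":-0.07,"ax":0,"ay":0,"az":0,"fingers":-1},{"dx":-0.517,"dy":-0.632,"dz":-0.07,"ax":0,"ay":0,"az":0,"fingers":-1},{"dx":-0.517,"dy":-0.632,"dz":-0.07,"ax":0,"ay":0,"az":0,"fingers":-1},{"dx":-0.517,"dy":-0.632,"dz":-0.07,"ax":0,"ay":0,"az":0,"fingers":-1},{"dx":-0.517,"dy":-0.632,"dz":-0.07,"ax":0,"ay":0,"az":0,"fingers":-1},{"dx":-0.517,"dy":-0.632,"dz":-0.07,"ax":0,"ay":0,"az":0,"fingers":-1},{"dx":-0.517,"dy":-0.632,"dz":-0.07,"ax":0,"ay":0,"az":0,"fingers":-1},{"dx":-0.517,"dy":-0.632,"dz":-0.07,"ax":0,"ay":0,"az":0,"fingers":-1},{"dx":-0.517,"dy":-0.632,"dz":-0.07,"ax":0,"ay":0,"az":0,"fingers":-1},{"dx":-0.517,"dy":-0.632,"dz":-0.07,"ax":0,"ay":0,"az":0,"fingers":-1},{"dx":-0.517,"dy":-0.632,"dz":-0.07,"ax":0,"ay":0,"az":0,"fingers":-1}]' 40
```

```text
time: 2.68
tool_pos: [0.5094, -0.0952, 0.3015]
tcp_rot: [0.419, 3.113, -0.001]
wrist_force: [0.1, 0.3, 0.0]
width: 0.002
```

```bash
python3 -m inch '[{"dx":-0.001,"dy":-0.002,"dz":0.04,"ax":0,"ay":0,"az":0,"fingers":-1},{"dx":-0.001,"dy":-0.002,"dz":0.07,"ax":0,"ay":0,"az":0,"fingers":-1},{"dx":-0.001,"dy":-0.002,"dz":0.08,"ax":0,"ay":0,"az":0,"fingers":-1},{"dx":-0.001,"dy":-0.002,"dz":0.08,"ax":0,"ay":0,"az":0,"fingers":-1},{"dx":-0.001,"dy":-0.002,"dz":0.08,"ax":0,"ay":0,"az":0,"fingers":-1}]'
python3 - <<'E'
from h import *
f=lambda i,x,y,w:cv2.resize(i[y:y+w,x:x+w],(400,400),interpolation=cv2.INTER_CUBIC)
a,_=bot.read_camera("top");b,_=bot.read_camera("scene")
cv2.imwrite("pics/c2.png",np.hstack([f(a,310,190,100),f(b,240,190,100)]))
s=bot.read_state();print(s["tool_pos"],s["wrist_force"])
E
```

```text
time: 3.3
tool_pos: [0.5109, -0.0974, 0.2232]
tcp_rot: [0.418, 3.111, -0.001]
wrist_force: [0.2, 0.2, -0.2]
width: -0.002
[ 0.5109257  -0.09757884  0.22322115] [-0.03582548  0.97797797  0.43011892]
```

View pics/c2.png

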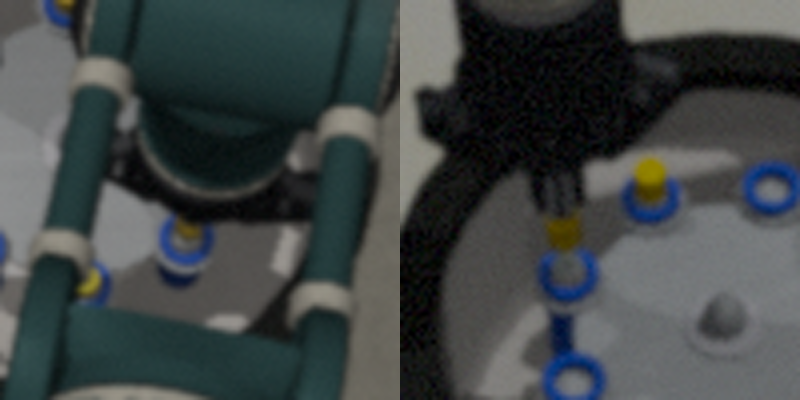

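In the crop's right half, the shut fingertips (560, 195) are centred just above the proud cap (565, 230). I'll press down in steps.

```bash
python3 -m inch '[{"dx":0,"dy":0,"dz":0.004,"ax":0,"ay":0,"az":0,"fingers":-1},{"dx":0,"dy":0,"dz":0.008,"ax":0,"ay":0,"az":0,"fingers":-1},{"dx":0,"dy":0,"dz":0.012,"ax":0,"ay":0,"az":0,"fingers":-1},{"dx":0,"dy":0,"dz":0.016,"ax":0,"ay":0,"az":0,"fingers":-1},{"dx":0,"dy":0,"dz":0.02,"ax":0,"ay":0,"az":0,"fingers":-1},{"dx":0,"dy":0,"dz":0.02,"ax":0,"ay":0,"az":0,"fingers":-1}]'
```

```text
time: 4.15
tool_pos: [0.5108, -0.0976, 0.203]
tcp_rot: [0.419, 3.111, -0.002]
wrist_force: [-1.5, -0.4, 3.9]
width: -0.0
```

The 3.9 N reading fits the tube's sliding friction. I'll carry on down.

```bash
python3 -m inch '[{"dx":0,"dy":0,"dz":0.003,"ax":0,"ay":0,"az":0,"fingers":-1},{"dx":0,"dy":0,"dz":0.006,"ax":0,"ay":0,"az":0,"fingers":-1},{"dx":0,"dy":0,"dz":0.009,"ax":0,"ay":0,"az":0,"fingers":-1},{"dx":0,"dy":0,"dz":0.012,"ax":0,"ay":0,"az":0,"fingers":-1},{"dx":0,"dy":0,"dz":0.015,"ax":0,"ay":0,"az":0,"fingers":-1},{"dx":0,"dy":0,"dz":0.017,"ax":0,"ay":0,"az":0,"fingers":-1},{"dx":0,"dy":0,"dz":0.017,"ax":0,"ay":0,"az":0,"fingers":-1}]'
```

```text
time: 5.03
tool_pos: [0.5109, -0.0976, 0.1858]
tcp_rot: [0.419, 3.111, -0.001]
wrist_force: [0.2, 0.8, 2.5]
width: -0.001
```

```bash
python3 -m inch '[{"dx":0,"dy":0,"dz":0.001,"ax":0,"ay":0,"az":0,"fingers":-1},{"dx":0,"dy":0,"dz":0.002,"ax":0,"ay":0,"az":0,"fingers":-1},{"dx":0,"dy":0,"dz":0.003,"ax":0,"ay":0,"az":0,"fingers":-1},{"dx":0,"dy":0,"dz":0.003,"ax":0,"ay":0,"az":0,"fingers":-1},{"dx":0,"dy":0,"dz":0.003,"ax":0,"ay":0,"az":0,"fingers":-1}]'
```

```text
time: 5.65
tool_pos: [0.5109, -0.0976, 0.1829]
tcp_rot: [0.419, 3.111, -0.001]
wrist_force: [-1.4, 0.2, 3.8]
width: -0.001
```

```bash
python3 -m inch '[{"dx":0,"dy":0,"dz":0.001,"ax":0,"ay":0,"az":0,"fingers":-1},{"dx":0,"dy":0,"dz":0.002,"ax":0,"ay":0,"az":0,"fingers":-1},{"dx":0,"dy":0,"dz":0.002,"ax":0,"ay":0,"az":0,"fingers":-1},{"dx":0,"dy":0,"dz":0.002,"ax":0,"ay":0,"az":0,"fingers":-1}]'
```

```text
time: 6.15
tool_pos: [0.511, -0.0976, 0.1817]
tcp_rot: [0.419, 3.111, -0.002]
wrist_force: [-3.0, 1.0, 9.0]
width: 0.0
```

The force rose to 9 N over the last 1.2 mm, so the tube is on the cushion. I'll withdraw and check.

```bash
python3 -m inch '[{"dx":0,"dy":0,"dz":0,"ax":0,"ay":0,"az":0,"fingers":-1},{"dx":0,"dy":0,"dz":-0.005,"ax":0,"ay":0,"az":0,"fingers":-1},{"dx":0,"dy":0,"dz":-0.05,"ax":0,"ay":0,"az":0,"fingers":-1},{"dx":0,"dy":0,"dz":-0.1,"ax":0,"ay":0,"az":0,"fingers":-1},{"dx":0.15,"dy":0.19,"dz":-0.12,"ax":0,"ay":0,"az":0,"fingers":-1},{"dx":0.15,"dy":0.19,"dz":-0.12,"ax":0,"ay":0,"az":0,"fingers":-1},{"dx":0.15,"dy":0.19,"dz":-0.12,"ax":0,"ay":0,"az":0,"fingers":-1},{"dx":0.15,"dy":0.19,"dz":-0.12,"ax":0,"ay":0,"az":0,"fingers":-1},{"dx":0.15,"dy":0.19,"dz":-0.12,"ax":0,"ay":0,"az":0,"fingers":-1},{"dx":0.15,"dy":0.19,"dz":-0.12,"ax":0,"ay":0,"az":0,"fingers":-1},{"dx":0.15,"dy":0.19,"dz":-0.12,"ax":0,"ay":0,"az":0,"fingers":-1},{"dx":0.15,"dy":0.19,"dz":-0.12,"ax":0,"ay":0,"az":0,"fingers":-1}]'
python3 - <<'E'
from h import *
f=lambda i,x,y,w:cv2.resize(i[y:y+w,x:x+w],(400,400),interpolation=cv2.INTER_CUBIC)
o=[]
for cam,x,y in(("top",260,160),("scene",250,200)):
    im,d=bot.read_camera(cam);o.append(f(im,x,y,150))
    h=cv2.cvtColor(im,cv2.COLOR_BGR2HSV); r=((h[...,0]>18)&(h[...,0]<36)&(h[...,1]>110)&(h[...,2]>80)).astype(np.uint8)
    n,L,st,_=cv2.connectedComponentsWithStats(r)
    for i in range(1,n):
        P,u,v=world(cam,d,L==i)
        if len(P)<8: continue
        zt=np.percentile(P[:,2],95);T=P[P[:,2]>zt-.005].mean(0)
        if np.hypot(T[0]-.568,T[1]+.036)<.12: print(cam,st[i],zt.round(4),T.round(4))
cv2.imwrite("pics/c3.png",np.hstack(o));print(bot.read_state()["joint_vel"])
E
```

```text
time: 7.65
tool_pos: [0.4166, 0.1243, 0.3008]
tcp_rot: [0.422, 3.111, -0.002]
wrist_force: [-0.7, 0.0, 0.1]
width: -0.001
top [324 184   7   8  44] 0.1868 [ 0.6518 -0.0346  0.1845]
top [350 193   7   8  44] 0.1885 [ 0.6268 -0.0938  0.1859]
top [289 221   7   8  43] 0.1863 [0.566  0.0488 0.1844]
top [353 244   8   8  48] 0.1883 [ 0.5077 -0.0972  0.1855]
top [328 256   7   8  46] 0.187 [ 0.483  -0.0369  0.1846]
scene [299 229   8   8  50] 0.1865 [ 0.4849 -0.0369  0.1842]
scene [353 243  10   8  64] 0.1878 [0.5691 0.0484 0.1854]
scene [277 248   9   9  65] 0.1875 [ 0.5105 -0.0973  0.185 ]
scene [337 291   8   9  60] 0.1873 [ 0.6546 -0.035   0.1849]
scene [304 294   8   8  58] 0.188 [ 0.6314 -0.0954  0.1855]
[ 0.00572188 -0.0035084  -0.0015881   0.00175176  0.0014617   0.00047554]
```

View pics/c3.png

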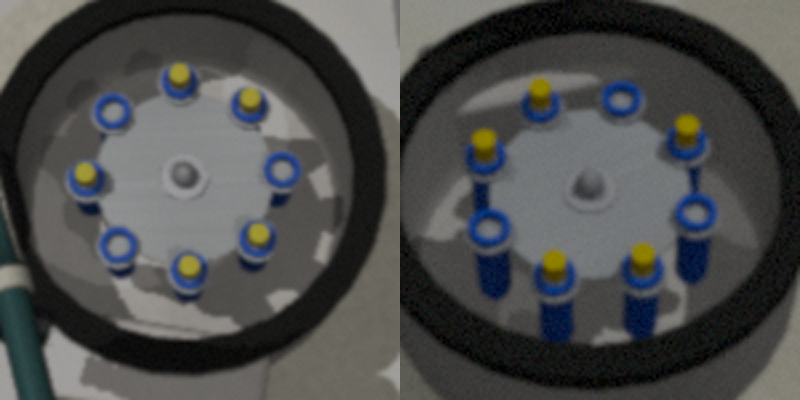

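All five caps are level; the pressed one is at (258, 235) in the left crop and (484, 140) in the right. The arm is clear and nearly at rest.

```bash
python3 -c "
from workcell import bot
print(bot.finish_job())"
```

```text
the job is handed in; nothing more can be done
None
```

I pressed the proud tube fully home with the shut fingertips, withdrew clear of the centrifuge and handed the job in at about 7.7 s.

- **Pressing force:** readings stayed near 4 N while the tube slid. They rose to 9 N over the last 1.2 mm, which I took as the rubber cushion, so I stopped there. These are wrist readings at the end of each move, well under the 35 N limit.
- **Cap height:** the last pictures from both cameras put the pressed cap level with the other four. It measured 187.5 to 188.3 mm above the bench, against 186.3 to 188.5 mm for the others. All of them read about 3 mm above the nominal 184 mm, before and after the press.
- **Other tubes:** all four were where they began, to within about 2 mm, which is the measurement noise.
- **Not checked:** I didn't re-measure the jar, beaker and tip box. The arm passed well above them, and no move ended with an unexpected force.

No check failed or disagreed.

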